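# Pull the spice cupboard's shutter down with the pull hook

## Robot

A 6-joint arm with a two-finger parallel gripper is mounted at the origin on a cart in front of the work surface, level with it; the furniture and walls round the work are solid. World frame = base frame: x ahead of the robot, y to its left, z up, the work surface at z = 0. Lengths are in m, angles in rad, forces in N, time in s.
With the tool pointing down it reaches from about 0.2 to 0.875 m from the base axis. Payload 3.4 kg.
Tool frame: the origin (TCP) lies at the very end of the fingers, on their centre line; the grasp point (between the pads) lies arm.grip_point_offset behind it (arm.grip_point_offset is the distance from the TCP to the grasp point, in m); z points along the fingers, y is the line along which they close (so a half turn about z gives the same grasp; the last joint's range is limited). The gripper opens to 94 mm and grips with 3 to 60 N. Pads are 16 mm wide; open, the fingers measure 119 mm over their backs; the gripper's body (75 mm by 177 mm) begins 78 mm behind the grasp point.
Start: joints at [-1.223, 0.276, 1.505, -0, 1.361, -0.121], TCP at [0.26, -0.513, 0.205] pointing down, gripper open.
Joint ranges: [-2.89, 2.89], [-0.75, 2.08], [0.22, 2.7], [-1.18, 4.32], [0.11, 2.71], [-2.7, 2.7]. Speed limits (rad/s): [2.57, 2.57, 3.14, 3.14, 3.14, 3.14].

## Interface

Orientations are given as a unit quaternion [x, y, z, w].
In Python, from plant import arm, imaging gives the robot as it stands.
- The arm moves only by the tool carry_out, never from a script. Its argument "series" is a list of rows, each a list of 6 numbers: the shift along the world's x, y, z normalised to -1 to 1, where 1 is 120 mm, then the turn, a rotation vector about the world's x, y, z normalised to -1 to 1, where 1 is 2 rad. A call has 1 to 8 rows; each row is the pose to reach, as a shift and turn from the pose commanded when the call began; what a row does not reach only later rows make up. A row lasts 1/8 s, in which the tool goes at most 62.5 mm and 10.7 degrees, less where a joint would pass 70% of its speed; a pose out of reach is approached as far as the arm can. A call with a number of a shift or a turn outside -1 to 1 is refused whole. A call with a gripper value outside its range is refused whole. "fingers" is the closure, from 0 (fully open) to 1 (shut), set as the call begins (left out, the last holds). The fingers move at their own pace and stop on an object; "squeeze" is the grip in N (left out, the last holds). Time passes only in rows, so rows that repeat a pose let the fingers close. It gives the time, the measured TCP pose, the force, the opening and the grip force at its end, in the units of the state.
- arm.state(): the state, without advancing time (a new reading comes with each control period).
- imaging.capture(name): name is "side" or "top" or "wrist"; returns a dict with "image" (480x640x3 uint8, red, green, blue), "fx", "fy", "cx", "cy" (pixels), "world_to_cam" (4x4, takes a point from world to camera coordinates); the wrist camera has in their place "mount" (4x4, takes a point from camera to tool coordinates, whose origin is the TCP and whose axes are the flange's). Camera axes: x right, y up, looking along -z (the intrinsics and any distortion apply to the point x, -y, -z); pixel columns grow to the right and rows downward; lengths in m; the calibration is good to about 2 mm. A picture is of the moment at which its call begins: read the wrist's pose just before it. There is no depth.
- arm.finish_job(): hands the job in; it is judged then, once.
The state is a dict: "t": time; "q": joint angles; "joint_velocities": joint speeds; "joint_torque": joint torques, N m; "tool_pos": TCP position; "eef_rot": TCP orientation; "wrist_force": force on the tool from outside, world axes, zero at the start; "wrist_torque": the same for the moment, N m; "finger_gap": finger opening in m; "gripper_force": force on a finger pad.
Only numpy, scipy, OpenCV 4.12 (cv2) and the standard library are available. Lean on these libraries where they do the work, as an engineer would, in place of code of your own. Each camera call takes 0.05 s, during which the arm holds its last target. There are 200 camera calls.

## Task

The shutter of the little spice cupboard stands raised. Take the standing pull hook (the post with a side hook, not the shorter plain napkin-ring post), hook it into the ring on the shutter and pull the shutter all the way down, without the gripper or arm touching the shutter. Then unhook and stand the pull hook upright on the worktop again, clear of the cupboard, leaving the napkin-ring post and the mug where they are.

Things in the scene. Friction and masses are not known exactly. Their poses are not given: they have to be found in the camera images.
- ring_center (a point): Centre of the upright steel ring on the shutter; moves with it. Inside diameter 44 mm, bar 8 mm (lowest bar's centre 26 mm below this point). Fixed by a 10 mm stem at the ring's top, its plane 40 mm in front of the shutter face; behind it is free space. Axes: x through the ring into the cupboard, y left along the shutter, z up. Height over the worktop: 232 mm shutter up, 122 mm fully down.
- cupboard: Fixed light-wood spice cupboard with a white sliding shutter and three jars inside, 200 mm wide, 150 mm deep, 265 mm high, turned a little to either side. Origin: centre of its underside; x points to its back. Its guide channels reach 18 mm in front of the wood (8 mm in front of the shutter face). A tall wall closes the worktop's right end (y about -0.43).
- shutter (a joint): How far the shutter has slid down, in m: 0 = fully up, 0.110 = fully down (end stop). It slides straight down, stays where it is left, and needs about 3 to 5 N to pull down.
- hook_grip (a point): Centre of the black handle (20 x 20 mm, 70 mm tall, faces square to the axes) of the pull hook: a loose steel post, 0.25 to 0.45 kg, standing on a round foot (60 mm across, 14 mm high). Point on the post's axis, 165 mm above the foot's underside, 35 mm below the handle's top. Post below the handle 12 mm thick. Axes: z up, x the way the side hook points.
- hook_seat (a point): Where a ring's bar sits on the pull hook: on the axis of its level side arm, 20 mm out from the post's axis, 60 mm above the foot's underside (105 mm below the handle's centre). The arm is 8 mm thick and runs along x to 38 mm from the post's axis, where the tip turns down (lowest point 16 mm below the arm's axis). Axes as for the handle.
- post_mid (a point): Bystander: bare napkin-ring post, same foot and steel post as the pull hook but with a black ball on top (26 mm) and no hook, 130 mm tall; this point is on its axis 65 mm above the underside. Leave it.
- mug: Bystander: white mug, 92 mm across, 95 mm high; origin at the centre of its underside. Leave it.
Not all that is in view belongs to the job. Leave any turquoise look-alike of the part that bears hook_grip alone.

How it is judged:
On the way, in this order (a step that is already met when the one before it is completed fails the run):
1. the pull hook's arm is through the ring while the shutter is still up (x of hook_seat in the frame of ring_center between -0.022 and 0.022 m and y of hook_seat in the frame of ring_center between -0.024 and 0.024 m and z of hook_seat in the frame of ring_center between -0.026 and 0.026 m and value of joint shutter below 0.05 m), for 0.1 s.
2. the shutter is down, pulled by the hook sitting in the ring (x of hook_seat in the frame of ring_center between -0.022 and 0.022 m and y of hook_seat in the frame of ring_center between -0.024 and 0.024 m and z of hook_seat in the frame of ring_center between -0.026 and 0.026 m and value of joint shutter above 0.098 m), for 0.1 s.
At the end, for the whole second after the job is handed in: The shutter is down to within 12 mm of its end stop; the pull hook stands upright (within about 6 degrees) with its foot on the worktop and does not touch the cupboard; the napkin-ring post and the mug are within 30 mm of where they were (value of joint shutter above 0.098 m and height (world z) of hook_grip between 0.155 and 0.175 m and angle between hook_grip's own z axis and vertical below 0.1 rad and contact force between pull_hook and cupboard below 0.1 N and distance of each of post_mid, mug from where it was at the start of the episode below 0.03 m).
It fails at once if the gripper or arm touches the shutter (more than 2 N) (contact force between any of the fingers, the arm and shutter above 2 N).
It fails at once if the napkin-ring post or the mug is moved by more than 30 mm (distance of any of post_mid, mug from where it was at the start of the episode above 0.03 m).
It also fails if it takes over 58 s, if anything falls off the work surface, if the arm or the gripper's body presses on something with over 40 N, if the wrist force passes 120 N, or if a joint passes its speed limit or range.

## Working session

There is one attempt and no reset: what is moved stays moved. The work goes in short steps, Python scripts to look and compute and a tool call to move; the robot and the scene stay as the last step left them, time stands still between calls to the robot, and variables do not carry over. Pictures are saved under pics/ and viewed, at most 10 in all, crops included, and the job is handed in when it is done.

Besides the shell and the picture viewer there is one more tool, called after ">>>" by a JSON object that holds its "name" and its "arguments". carry_out: Moves the arm, as the interface text tells. Scaled input: -1 to 1 covers 120 mm each way for a shift and 2 rad each way for a turn. Its arguments: {"type":"object","properties":{"series":{"type":"array","items":{"type":"array","items":{"type":"number","minimum":-1,"maximum":1}}},"fingers":{"type":"number"},"squeeze":{"type":"number"}},"required":["series"]}

```bash
mkdir -p pics; ls
python3 - <<'E'
from plant import arm, imaging
import cv2, numpy as np, pickle
print(arm.state(), arm.grip_point_offset)
d={}
for n in("side","top"):
    c=imaging.capture(n); d[n]=c
    cv2.imwrite(f"pics/{n}0.png",c["image"][:,:,::-1])
    print(n,c["fx"],c["fy"],c["cx"],c["cy"],[k for k in c if k!='image']); print(np.round(c["world_to_cam"],3))
pickle.dump(d,open("d0.pkl","wb"))
E
```

```text
pics
{'t': 0.0, 'q': array([-1.22296406e+00,  2.76558034e-01,  1.50609480e+00, -2.01113644e-05,
        1.36066526e+00, -1.21011676e-01]), 'joint_velocities': array([-1.04538235e-03, -6.03629000e-06, -7.84882312e-04, -7.65359553e-05,
        2.63373437e-03, -5.41093741e-04]), 'joint_torque': array([ 2.14551161e-03, -4.04576290e+01, -2.37231785e+01,  7.05652032e-02,
        3.47267557e-02, -1.36421695e-04]), 'tool_pos': array([ 0.25961186, -0.51244504,  0.20464108]), 'eef_rot': array([ 9.72647918e-01,  2.32282767e-01, -1.07401134e-04, -8.56064154e-04]), 'wrist_force': array([-0.25729859,  1.39182316,  0.8170677 ]), 'wrist_torque': array([-0.01934172, -0.03232824, -0.03639591]), 'gripper_force': 0.0, 'finger_gap': 0.09412523409604748} 0.0188
side 443.9849929931707 443.9849929931707 321.954425126786 237.83563271058827 ['fx', 'fy', 'cx', 'cy', 'world_to_cam']
[[-0.836 -0.549 -0.004  0.569]
 [ 0.364 -0.559  0.745 -0.247]
 [-0.411  0.621  0.667 -1.07 ]
 [ 0.     0.     0.     1.   ]]
top 467.7559326511899 467.7559326511899 318.9384606853833 240.4513649643168 ['fx', 'fy', 'cx', 'cy', 'world_to_cam']
[[ 0.401 -0.916  0.005 -0.132]
 [ 0.891  0.391  0.23  -0.607]
 [-0.213 -0.088  0.973 -1.008]
 [ 0.     0.     0.     1.   ]]
```

View pics/side0.png

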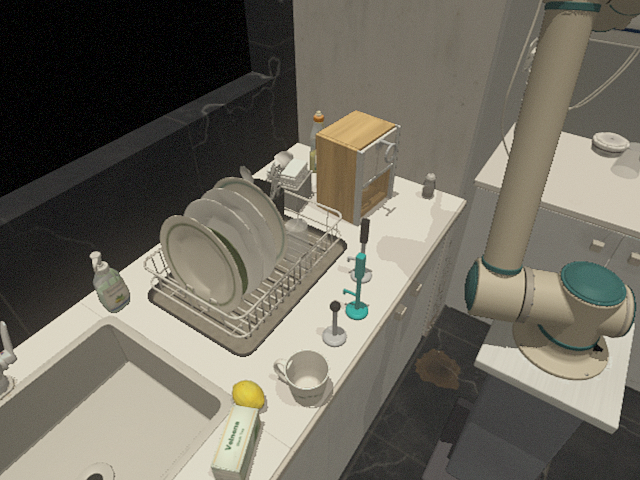

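View pics/top0.png

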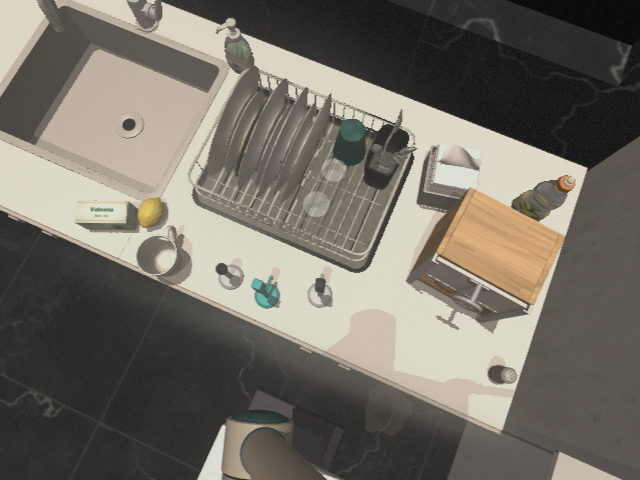

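Three candidates (side/top pixels):
- Black-handled post: side (364,232) with its foot at (360,275), top (320,287).
- Turquoise look-alike: side (358,285), top (266,294).
- Short ball-topped napkin post: side (335,320), top (228,272).

The first fits: it is tall, has a black square handle and has a side arm. I'll confirm that in a crop.

Run:
```python
import cv2, numpy as np, pickle
d=pickle.load(open("d0.pkl","rb"))
s=d["side"]["image"][:,:,::-1];t=d["top"]["image"][:,:,::-1]
R=lambda im,x,y,w,h:cv2.resize(im[y:y+h,x:x+w],(400,300),interpolation=cv2.INTER_CUBIC)
a=np.hstack([R(s,310,210,106,80),R(t,267,255,106,80)])
b=np.hstack([R(s,325,110,120,90),R(t,400,230,160,120)])
cv2.imwrite("pics/crop1.png",np.vstack([a,b]))
```

```text
(no output)
```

View pics/crop1.png

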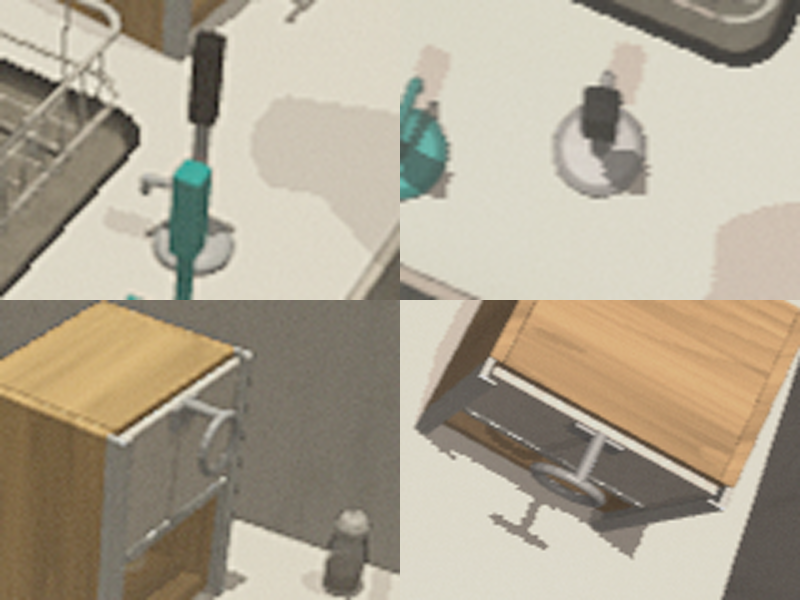

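The crop confirms it: the black-handled steel post has its side arm ending at side (349,258), top (322,274). The ring centre is at side (391,153), top (467,304). The front roof edge runs (436,259)-(530,306) in top. Next I triangulate.

```bash
cat > h.py <<'E'
import numpy as np, cv2
def ray(c,px):
    M=c["world_to_cam"];R=M[:3,:3];o=-R.T@M[:3,3]
    d=R.T@np.array([(px[0]-c["cx"])/c["fx"],-(px[1]-c["cy"])/c["fy"],-1.]);return o,d/np.linalg.norm(d)
def plane(c,px,z):
    o,d=ray(c,px);return o+d*(z-o[2])/d[2]
def tri(a,pa,b,pb):
    A=[];B=[]
    for o,d in(ray(a,pa),ray(b,pb)):
        P=np.eye(3)-np.outer(d,d);A.append(P);B.append(P@o)
    x,r,*_=np.linalg.lstsq(np.vstack(A),np.hstack(B),rcond=None);return x,np.sqrt(r.sum())
def proj(c,p):
    q=c["world_to_cam"]@np.append(p,1);return c["cx"]+c["fx"]*q[0]/-q[2],c["cy"]-c["fy"]*q[1]/-q[2]
E
python3 - <<'E'
from h import *; import pickle
np.set_printoptions(precision=4,suppress=True)
d=pickle.load(open("d0.pkl","rb"));s,t=d["side"],d["top"]
print("foot",plane(s,(361.2,275.9),.01),plane(t,(320,294.5),.014))
print("hand top",tri(s,(365.5,219.5),t,(320.5,282)),plane(s,(365.5,219.5),.2))
print("tip",tri(s,(349.2,258.3),t,(322.4,274.2)),plane(s,(349.2,258.5),.056))
print("ring",tri(s,(390.7,152.6),t,(467.2,303.6)),plane(s,(390.7,152.6),.232),plane(t,(467.2,303.6),.232))
a=plane(t,(436,258.8),.265);b=plane(t,(530,306),.265);print("edge",a,b,np.degrees(np.arctan2(*(a-b)[[1,0]]))-90)
a=plane(t,(453,296.8),.232);b=plane(t,(482,310),.232);print("ringline",a,b,np.degrees(np.arctan2(*(a-b)[[1,0]]))-90)
print("napkin",plane(t,(231,277),.014),"turq foot",plane(t,(266,295),.014),"mug",plane(t,(157,255),.05),"pepper",plane(t,(503,375),.03))
from plant import imaging
w=imaging.capture("wrist");print(w["mount"],w["fx"],w["cx"],w["cy"])
E
```

```text
foot [0.498  0.0832 0.01  ] [0.5018 0.0732 0.014 ]
hand top (array([0.5036, 0.0744, 0.2015]), np.float64(0.0007955959772951887)) [0.5038 0.0726 0.2   ]
tip (array([0.54  , 0.0844, 0.0568]), np.float64(0.003117430373009396)) [0.5377 0.0839 0.056 ]
ring (array([ 0.5744, -0.1987,  0.2301]), np.float64(7.746758307517935e-05)) [ 0.5732 -0.1957  0.232 ] [ 0.574  -0.1982  0.232 ]
edge [ 0.622  -0.1086  0.265 ] [ 0.6087 -0.2964  0.265 ] -4.057405318356672
ringline [ 0.5753 -0.1691  0.232 ] [ 0.5738 -0.2279  0.232 ] -1.4132170837835076
napkin [0.4548 0.2845 0.014 ] turq foot [0.4494 0.1898 0.014 ] mug [0.4295 0.4569 0.05  ] pepper [ 0.4994 -0.3769  0.03  ]
[[-0.0008  0.9598  0.2807  0.0818]
 [ 1.      0.0009 -0.0002  0.0001]
 [-0.0004  0.2807 -0.9598 -0.1798]
 [ 0.      0.      0.      1.    ]] 406.5831246689269 318.25373243532476 233.77159497740996
```

>>> {"name": "carry_out", "arguments": {"series": [[0.13, 0.32, 0.2, 0, 0, 0], [0.27, 0.65, 0.4, 0, 0, 0], [0.4, 0.98, 0.5, 0, 0, 0]], "fingers": 0}}

```text
t: 0.52
tool_pos: [0.3084, -0.3947, 0.2664]
eef_rot: [0.973, 0.232, 0.0, 0.001]
wrist_force: [0.5, 0.4, 0.4]
finger_gap: 0.0942
gripper_force: 0.0
```

>>> {"name": "carry_out", "arguments": {"series": [[0.13, 0.32, 0, 0, 0, 0], [0.27, 0.65, 0, 0, 0, 0], [0.4, 0.98, 0.05, 0, 0, 0]]}}

```text
t: 0.9
tool_pos: [0.3558, -0.2761, 0.271]
eef_rot: [0.973, 0.232, -0.0, -0.001]
wrist_force: [1.0, -0.1, -0.2]
finger_gap: 0.094
gripper_force: 0.0
```

>>> {"name": "carry_out", "arguments": {"series": [[0.13, 0.32, 0, 0, 0, 0], [0.27, 0.65, 0, 0, 0, 0], [0.4, 0.98, 0, 0, 0, 0]]}}

```text
t: 1.27
tool_pos: [0.404, -0.1588, 0.2713]
eef_rot: [0.973, 0.232, -0.0, -0.0]
wrist_force: [-0.3, -0.4, -0.8]
finger_gap: 0.0942
gripper_force: 0.0
```

>>> {"name": "carry_out", "arguments": {"series": [[0.13, 0.32, 0, 0, 0, 0], [0.27, 0.65, 0, 0, 0, 0], [0.4, 0.98, 0, 0, 0, -0.1]]}}

```text
t: 1.65
tool_pos: [0.4516, -0.0424, 0.2713]
eef_rot: [0.99, 0.141, -0.0, 0.0]
wrist_force: [-0.6, 0.0, -0.6]
finger_gap: 0.0939
gripper_force: 0.0
```

>>> {"name": "carry_out", "arguments": {"series": [[0.13, 0.32, 0, 0, 0, 0], [0.27, 0.65, 0, 0, 0, 0], [0.42, 0.97, 0, 0, 0, 0], [0.42, 0.97, 0, 0, 0, 0]]}}

```text
t: 2.15
tool_pos: [0.5023, 0.0748, 0.2708]
eef_rot: [0.989, 0.145, -0.0, -0.0]
wrist_force: [-0.0, -1.1, -0.9]
finger_gap: 0.094
gripper_force: 0.0
```

Run:
```python
from plant import arm, imaging
import cv2,pickle
s=arm.state();w=imaging.capture("wrist");print(s["t"],s["tool_pos"],s["eef_rot"],s["q"])
cv2.imwrite("pics/w1.png",w["image"][:,:,::-1]);pickle.dump((s,w),open("w1.pkl","wb"))
```

```text
2.15 [0.50231642 0.07479251 0.27084906] [ 9.89461370e-01  1.44796219e-01 -3.54958852e-04 -3.55790865e-04] [1.02539917e-02 1.42801385e-01 1.52017717e+00 6.12070680e-04
 1.47941337e+00 1.29038015e+00]
```

View pics/w1.png

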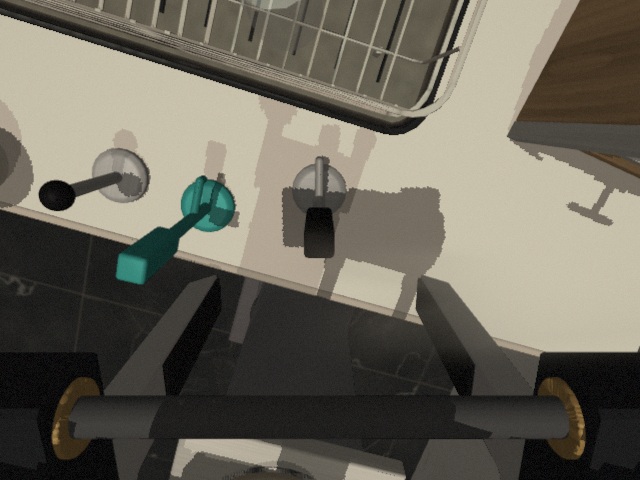

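The wrist view shows the pull hook's handle at (304-335, 207-257), with its arm pointing up to (321,158) and its foot centred near (320,190). The turquoise post and the napkin post are to the left, well clear. Now I measure yaw and position.

```bash
cat >> h.py <<'E'
from scipy.spatial.transform import Rotation as Ro
def wcam(s,w):
    T=np.eye(4);T[:3,:3]=Ro.from_quat(s["eef_rot"]).as_matrix();T[:3,3]=s["tool_pos"]
    return dict(w,world_to_cam=np.linalg.inv(T@np.asarray(w["mount"])))
E
python3 - <<'E'
from h import *; import pickle
np.set_printoptions(precision=4,suppress=True)
s,w=pickle.load(open("w1.pkl","rb"));c=wcam(s,w)
im=w["image"];g=im.max(2)
m=(g<75)[195:265,295:345].astype(np.uint8)
for r in range(205,262,4):
    x=np.where(g[r,290:350]<75)[0];print(r,x.min()+290 if len(x) else 0,x.max()+290 if len(x) else 0)
for r in range(155,200,6):
    print(r,g[r,308:334])
A=plane(c,(304.5,257),.2);B=plane(c,(334,257.5),.2);print(A,B,(A+B)/2,np.linalg.norm(A-B),"yaw tool",np.degrees(Ro.from_quat(s["eef_rot"]).as_matrix()[:2,0]))
print("tip",plane(c,(321,160),.06),"foot",plane(c,(320,190),.014))
import sys
cv2.imwrite("pics/w1c.png",cv2.resize(im[140:270,260:380,::-1],(552,598),interpolation=cv2.INTER_CUBIC))
E
```

```text
205 297 341
209 300 337
213 305 332
217 306 332
221 305 333
225 305 333
229 304 334
233 304 334
237 304 334
241 304 334
245 304 334
249 304 333
253 304 333
257 308 330
261 0 0
155 [180 179 178 181 181 176 178 179 180 178 180 179 178 170 138 180 180 180
 179 181 180 177 178 178 178 180]
161 [180 179 183 178 181 180 165 127 117 126 148 152 133 118  99  81  90  88
  87  90  90 117 182 177 179 179]
167 [109 114 118 121 119 123 111 103 117 129 149 153 130 113 100  71  63  65
  64  69  77 102  98  99 109 132]
173 [143 154 161 165 167 169 157 123 116 131 145 154 131 116  98  74  72  73
  73  76 110 142 135 130 126 121]
179 [164 160 160 163 160 162 148 109 119 128 146 150 130 117  96  72  67  71
  69  79 115 155 152 152 149 149]
185 [161 159 159 159 159 161 149 108 117 131 147 149 131 116  94  68  70  70
  92 137 151 150 153 151 152 148]
191 [ 69  69  67  69  69  70  74  89 119 132 145 150 131 113  95  62  59  67
  89 137 136  95  95 111 147 142]
197 [71 66 67 67 70 62 66 69 67 63 64 65 59 61 56 59 53 70 64 70 70 68 69 67
 70 70]
[0.4928 0.0812 0.2   ] [0.4979 0.0626 0.2   ] [0.4953 0.0719 0.2   ] 0.019277102829803015 yaw tool [54.8932 16.4176]
tip [0.5419 0.0839 0.06  ] foot [0.5062 0.074  0.014 ]
```

View pics/w1c.png

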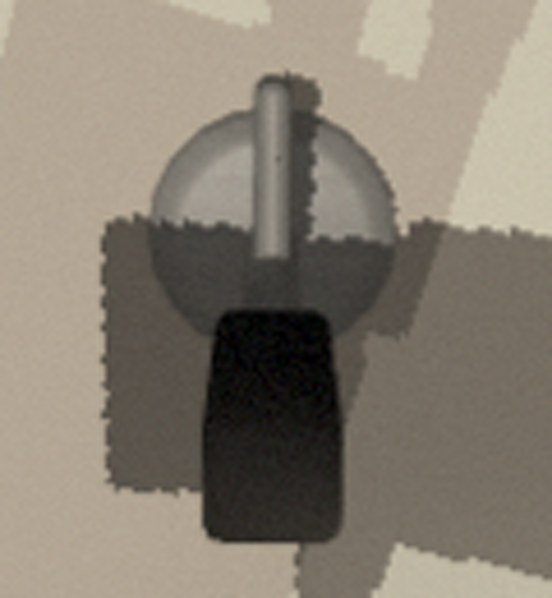

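>>> {"name": "carry_out", "arguments": {"series": [[0.02, 0, -0.25, 0, 0, 0], [0.02, 0, -0.5, 0, 0, 0], [0.02, 0, -0.75, 0, 0, 0], [0.02, 0, -0.98, 0, 0, 0], [0.02, 0, -0.98, 0, 0, 0]]}}

```text
t: 2.82
tool_pos: [0.5019, 0.0713, 0.1522]
eef_rot: [0.99, 0.142, -0.003, -0.0]
wrist_force: [-0.5, -0.2, -0.5]
finger_gap: 0.0939
gripper_force: 0.0
```

>>> {"name": "carry_out", "arguments": {"series": [[0, 0, 0, 0, 0, 0], [0, 0, 0, 0, 0, 0], [0, 0, 0, 0, 0, 0], [0, 0, 0, 0, 0, 0], [0, 0, 0, 0, 0, 0], [0, 0, 0, 0, 0, 0], [0, 0, 0, 0, 0, 0], [0, 0, 0, 0, 0, 0]], "fingers": 1, "squeeze": 45}}

```text
t: 3.82
tool_pos: [0.504, 0.0728, 0.1537]
eef_rot: [0.99, 0.143, -0.0, -0.0]
wrist_force: [-1.0, 0.1, -0.2]
finger_gap: 0.0199
gripper_force: 45.0
```

>>> {"name": "carry_out", "arguments": {"series": [[0, 0, 0.2, 0, 0, 0], [0, 0, 0.45, 0, 0, 0], [0, 0, 0.7, 0, 0, 0], [0, 0, 0.95, 0, 0, 0]]}}

```text
t: 4.32
tool_pos: [0.5034, 0.0725, 0.2677]
eef_rot: [0.99, 0.143, -0.001, -0.0]
wrist_force: [1.3, 0.0, -4.3]
finger_gap: 0.0201
gripper_force: 45.0
```

>>> {"name": "carry_out", "arguments": {"series": [[0, -0.2, 0.15, 0, 0, -0.03], [0, -0.4, 0.35, 0, 0, -0.06], [0, -0.65, 0.53, 0, 0, -0.09], [-0.02, -0.9, 0.53, 0, 0, -0.09]]}}

```text
t: 4.82
tool_pos: [0.5024, -0.0364, 0.3323]
eef_rot: [0.999, 0.053, 0.001, 0.0]
wrist_force: [-0.4, -1.3, -4.9]
finger_gap: 0.0196
gripper_force: 45.0
```

>>> {"name": "carry_out", "arguments": {"series": [[0, -0.3, 0, 0, 0, -0.03], [0, -0.6, 0, 0, 0, -0.06], [0, -0.9, 0, 0, 0, -0.09]]}}

```text
t: 5.2
tool_pos: [0.5011, -0.1443, 0.3302]
eef_rot: [0.999, -0.038, -0.001, -0.0]
wrist_force: [0.7, 0.6, -4.8]
finger_gap: 0.0201
gripper_force: 45.0
```

>>> {"name": "carry_out", "arguments": {"series": [[-0.02, -0.2, 0, 0, 0, 0], [-0.02, -0.4, 0, 0, 0, 0], [-0.02, -0.42, 0, 0, 0, 0], [-0.02, -0.42, 0, 0, 0, 0]]}}

```text
t: 5.7
tool_pos: [0.499, -0.1931, 0.3307]
eef_rot: [0.999, -0.037, -0.001, -0.001]
wrist_force: [0.8, 1.1, -3.0]
finger_gap: 0.0195
gripper_force: 45.0
```

Run:
```python
from plant import arm, imaging
import cv2,pickle,numpy as np
s=arm.state();w=imaging.capture("wrist");sd=imaging.capture("side");tp=imaging.capture("top");print(s["t"],s["tool_pos"],s["eef_rot"],s["finger_gap"],s["q"])
pickle.dump((s,w,sd,tp),open("w2.pkl","wb"))
R=lambda im,x,y,w,h:cv2.resize(im[y:y+h,x:x+w,::-1],(400,300),interpolation=cv2.INTER_CUBIC)
W=cv2.resize(w["image"][:,:,::-1],(400,300))
cv2.imwrite("pics/m2.png",np.vstack([np.hstack([W,R(sd["image"],300,90,160,120)]),np.hstack([R(w["image"],160,60,320,240),R(tp["image"],400,230,160,120)])]))
```

```text
5.7 [ 0.49902373 -0.19311283  0.33066586] [ 9.99327143e-01 -3.66580138e-02 -8.56149939e-04 -8.48044607e-04] 0.019524774729754814 [-4.99851820e-01  1.71651814e-01  1.34198875e+00  7.53653295e-04
  1.63024177e+00  1.14432093e+00]
```

View pics/m2.png

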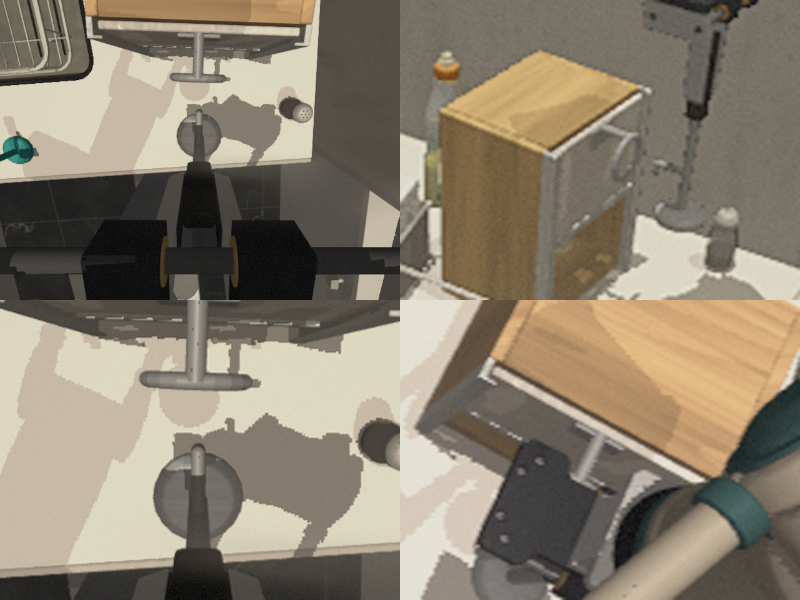

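The wrist view (lower-left crop) shows the ring from above as a bar at wrist px (272-360, ~124), with its stem at about (317,100). The hook arm's tip is at (319,178), nearly centred on it. The side view shows the hook hanging upright in front of the ring.

Run:
```python
from h import *; import pickle
np.set_printoptions(precision=4,suppress=True)
s,w,sd,tp=pickle.load(open("w2.pkl","rb"));c=wcam(s,w)
L=plane(c,(272.5,123.3),.232);R=plane(c,(360,125),.232)
print("ring",L,R,(L+R)/2,np.linalg.norm(L-R),"yaw",np.degrees(np.arctan2(*(L-R)[[1,0]]))-90)
print("tool yaw",np.degrees(np.arctan2(*Ro.from_quat(s["eef_rot"]).as_matrix()[[1,0],0])))
print("arm tip",plane(c,(319,178),s["tool_pos"][2]-.0937))
# roof front edge (wrist full px)
A=plane(c,(95*1.6,22*1.6),.265);B=plane(c,(308*1.6,24*1.6),.265);print("roof",A,B,np.degrees(np.arctan2(*(A-B)[[1,0]]))-90)
# side view: tip and ring
print("side tip",plane(sd,(300+660/2.5-160,90+165/2.5),.237), "proj ring centre", proj(sd,(0.5745,-.198,.2315)), proj(sd,((L+R)/2)))
print("foot",proj(sd,s["tool_pos"]+np.array([0,0,-.1537])))
```

```text
ring [ 0.5774 -0.1687  0.232 ] [ 0.5721 -0.2263  0.232 ] [ 0.5748 -0.1975  0.232 ] 0.05785904160722059 yaw -5.31777468358618
tool yaw -4.201560484698513
arm tip [ 0.5398 -0.1967  0.237 ]
roof [ 0.6293 -0.1112  0.265 ] [ 0.6138 -0.2981  0.265 ] -4.755935244431342
side tip [ 0.5302 -0.1918  0.237 ] proj ring centre (np.float64(390.64291404750605), np.float64(152.26446868078773)) (np.float64(390.49495472430067), np.float64(152.1654476365389))
foot (np.float64(411.5796887682783), np.float64(177.04200557700858))
```

>>> {"name": "carry_out", "arguments": {"series": [[0.1, -0.02, 0, 0, 0, 0], [0.2, -0.03, 0, 0, 0, 0], [0.3, -0.03, 0, 0, 0, 0], [0.4, -0.03, 0, 0, 0, 0], [0.47, -0.03, 0, 0, 0, 0], [0.47, -0.03, 0, 0, 0, 0]]}}

```text
t: 6.6
tool_pos: [0.5564, -0.1974, 0.3311]
eef_rot: [0.999, -0.036, -0.0, -0.0]
wrist_force: [-0.3, -0.5, -4.6]
finger_gap: 0.0199
gripper_force: 45.0
```

Run:
```python
from plant import arm, imaging
import cv2,pickle,numpy as np
s=arm.state();w=imaging.capture("wrist");sd=imaging.capture("side");print(s["t"],s["tool_pos"],s["eef_rot"],s["wrist_force"])
pickle.dump((s,w,sd),open("w3.pkl","wb"))
R=lambda im,x,y,w,h:cv2.resize(im[y:y+h,x:x+w,::-1],(400,300),interpolation=cv2.INTER_CUBIC)
cv2.imwrite("pics/m3.png",np.hstack([R(sd["image"],340,110,100,75),R(w["image"],220,60,200,150)]))
```

```text
6.6 [ 0.55641051 -0.19741136  0.33108368] [ 9.99338002e-01 -3.63796026e-02 -2.77322968e-04 -6.77446808e-05] [-0.34637073 -0.54336976 -4.56430654]
```

View pics/m3.png

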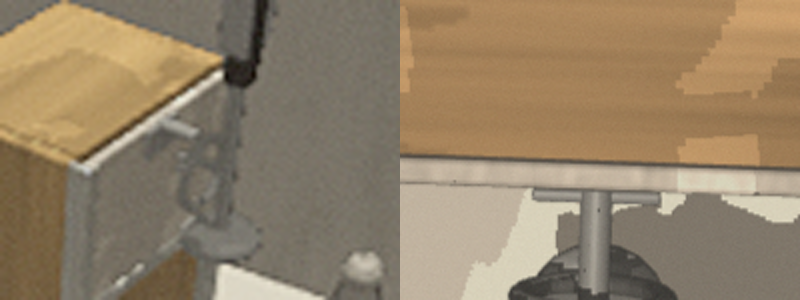

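The side crop shows the arm through the ring near (393,150), with no contact force. Next I pull down.

>>> {"name": "carry_out", "arguments": {"series": [[0, 0, -0.1, 0, 0, 0], [0, 0, -0.2, 0, 0, 0], [0, 0, -0.3, 0, 0, 0], [0, 0, -0.4, 0, 0, 0], [0, 0, -0.5, 0, 0, 0], [0, 0, -0.6, 0, 0, 0]]}}

```text
t: 7.45
tool_pos: [0.5554, -0.1974, 0.2587]
eef_rot: [0.999, -0.037, -0.0, 0.0]
wrist_force: [-2.0, 1.4, -1.0]
finger_gap: 0.0198
gripper_force: 45.0
```

>>> {"name": "carry_out", "arguments": {"series": [[0, 0, -0.1, 0, 0, 0], [0, 0, -0.2, 0, 0, 0], [0, 0, -0.3, 0, 0, 0], [0, 0, -0.4, 0, 0, 0], [0, 0, -0.45, 0, 0, 0], [0, 0, -0.45, 0, 0, 0]]}}

```text
t: 8.2
tool_pos: [0.5562, -0.1973, 0.2046]
eef_rot: [0.999, -0.037, 0.0, -0.0]
wrist_force: [0.4, -0.0, -4.1]
finger_gap: 0.0197
gripper_force: 45.0
```

>>> {"name": "carry_out", "arguments": {"series": [[0, 0, -0.03, 0, 0, 0], [0, 0, -0.05, 0, 0, 0], [0, 0, -0.05, 0, 0, 0]]}}

```text
t: 8.57
tool_pos: [0.5567, -0.1975, 0.1998]
eef_rot: [0.999, -0.037, 0.001, 0.0]
wrist_force: [0.4, 0.3, -3.2]
finger_gap: 0.0202
gripper_force: 45.0
```

>>> {"name": "carry_out", "arguments": {"series": [[0, 0, -0.01, 0, 0, 0], [0, 0, -0.02, 0, 0, 0], [0, 0, -0.02, 0, 0, 0]]}}

```text
t: 8.95
tool_pos: [0.5565, -0.1976, 0.1976]
eef_rot: [0.999, -0.037, 0.001, 0.0]
wrist_force: [2.1, 0.1, -0.7]
finger_gap: 0.0202
gripper_force: 45.0
```

Run:
```python
from plant import arm, imaging
import cv2,pickle,numpy as np
from h import proj
s=arm.state();w=imaging.capture("wrist");sd=imaging.capture("side");print(s["t"],s["tool_pos"],s["wrist_force"])
print("ring bar exp down",proj(sd,(.5748,-.1975,.122)),proj(sd,(.5748,-.1975,.122-.03)))
R=lambda im,x,y,w,h:cv2.resize(im[y:y+h,x:x+w,::-1],(400,300),interpolation=cv2.INTER_CUBIC)
cv2.imwrite("pics/m4.png",np.hstack([R(sd["image"],320,130,120,90),R(w["image"],160,0,320,240)]))
```

```text
8.95 [ 0.55650114 -0.1975583   0.19755578] [ 2.13529402  0.09419141 -0.69546283]
ring bar exp down (np.float64(386.89145317146983), np.float64(183.82594170915314)) (np.float64(385.9776838763746), np.float64(191.87303573552146))
```

View pics/m4.png

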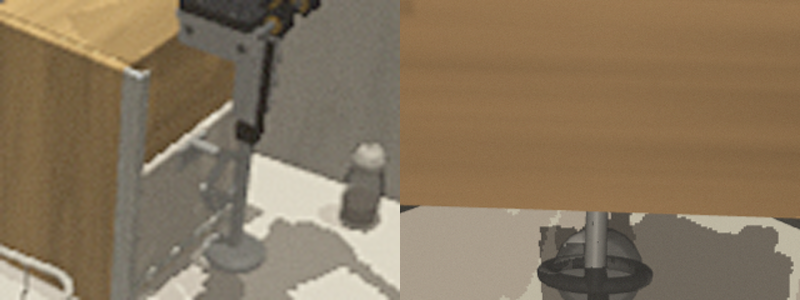

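The shutter is down: the ring now sits near side (385,184), matching the predicted (387,184). I press a little further to reach the stop.

>>> {"name": "carry_out", "arguments": {"series": [[0, 0, -0.02, 0, 0, 0], [0, 0, -0.02, 0, 0, 0]]}}

```text
t: 9.3
tool_pos: [0.5565, -0.1975, 0.1971]
eef_rot: [0.999, -0.037, 0.002, 0.001]
wrist_force: [0.2, 1.7, 9.1]
finger_gap: 0.0198
gripper_force: 45.0
```

>>> {"name": "carry_out", "arguments": {"series": [[0, 0, -0.02, 0, 0, 0], [0, 0, -0.02, 0, 0, 0]]}}

```text
t: 9.55
tool_pos: [0.5565, -0.1976, 0.1968]
eef_rot: [0.999, -0.037, 0.002, 0.001]
wrist_force: [-2.9, 1.7, 17.6]
finger_gap: 0.0197
gripper_force: 45.0
```

>>> {"name": "carry_out", "arguments": {"series": [[0, 0, 0.08, 0, 0, 0], [0, 0, 0.16, 0, 0, 0], [0, 0, 0.24, 0, 0, 0], [0, 0, 0.24, 0, 0, 0]]}}

```text
t: 10.05
tool_pos: [0.5561, -0.1977, 0.2215]
eef_rot: [0.999, -0.037, 0.0, 0.0]
wrist_force: [0.5, -0.1, -3.9]
finger_gap: 0.0199
gripper_force: 45.0
```

>>> {"name": "carry_out", "arguments": {"series": [[-0.1, 0.01, 0, 0, 0, 0], [-0.2, 0.02, 0, 0, 0, 0], [-0.3, 0.02, 0, 0, 0, 0], [-0.4, 0.03, 0, 0, 0, 0], [-0.5, 0.03, 0, 0, 0, 0], [-0.6, 0.03, 0, 0, 0, 0], [-0.6, 0.03, 0, 0, 0, 0]]}}

```text
t: 10.92
tool_pos: [0.4827, -0.1937, 0.2213]
eef_rot: [0.999, -0.037, -0.0, 0.0]
wrist_force: [0.1, 0.4, -4.0]
finger_gap: 0.0198
gripper_force: 45.0
```

Run:
```python
from plant import arm, imaging
import cv2,pickle,numpy as np
s=arm.state();w=imaging.capture("wrist");sd=imaging.capture("side");print(s["t"],s["tool_pos"],s["wrist_force"])
R=lambda im,x,y,w,h:cv2.resize(im[y:y+h,x:x+w,::-1],(400,300),interpolation=cv2.INTER_CUBIC)
cv2.imwrite("pics/m5.png",np.hstack([R(sd["image"],320,130,120,90),R(w["image"],0,0,640,480)]))
```

```text
10.925 [ 0.48274837 -0.19371105  0.2212677 ] [ 0.12210172  0.38035183 -4.00474436]
```

View pics/m5.png

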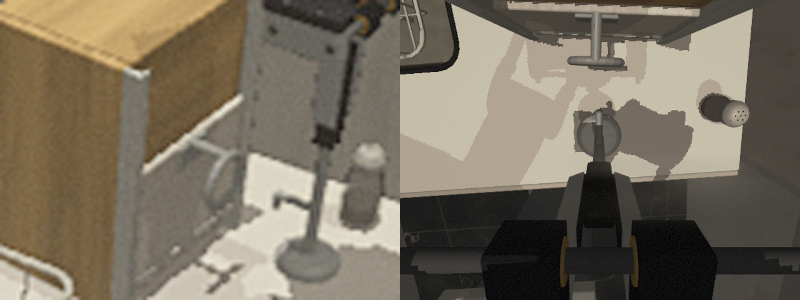

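The hook is free of the ring, and the shutter stays down (side view: ring at about (386,183)). Now I lower the hook onto the worktop.

>>> {"name": "carry_out", "arguments": {"series": [[0, 0, -0.15, 0, 0, 0], [0, 0, -0.3, 0, 0, 0], [0, 0, -0.43, 0, 0, 0], [0, 0, -0.52, 0, 0, 0], [0, 0, -0.54, 0, 0, 0], [0, 0, -0.54, 0, 0, 0]]}}

```text
t: 11.78
tool_pos: [0.4841, -0.194, 0.1565]
eef_rot: [0.999, -0.037, 0.0, 0.0]
wrist_force: [-1.1, 0.2, -4.6]
finger_gap: 0.0196
gripper_force: 45.0
```

>>> {"name": "carry_out", "arguments": {"series": [[0, 0, -0.01, 0, 0, 0], [0, 0, -0.02, 0, 0, 0], [0, 0, -0.02, 0, 0, 0]]}}

```text
t: 12.15
tool_pos: [0.4838, -0.1938, 0.154]
eef_rot: [0.999, -0.037, 0.0, 0.0]
wrist_force: [-0.5, 0.1, -5.2]
finger_gap: 0.0192
gripper_force: 45.0
```

>>> {"name": "carry_out", "arguments": {"series": [[0, 0, -0.01, 0, 0, 0], [0, 0, -0.01, 0, 0, 0]]}}

```text
t: 12.4
tool_pos: [0.484, -0.1939, 0.1537]
eef_rot: [0.999, -0.037, 0.0, 0.0]
wrist_force: [-1.7, 1.9, 4.3]
finger_gap: 0.0197
gripper_force: 45.0
```

>>> {"name": "carry_out", "arguments": {"series": [[0, 0, -0.01, 0, 0, 0], [0, 0, -0.01, 0, 0, 0]]}}

```text
t: 12.65
tool_pos: [0.4841, -0.1938, 0.1537]
eef_rot: [0.999, -0.037, 0.001, 0.0]
wrist_force: [-2.6, 2.5, 11.6]
finger_gap: 0.0197
gripper_force: 45.0
```

>>> {"name": "carry_out", "arguments": {"series": [[0, 0, 0.01, 0, 0, 0], [0, 0, 0.01, 0, 0, 0]]}}

```text
t: 12.9
tool_pos: [0.4841, -0.1939, 0.1537]
eef_rot: [0.999, -0.037, 0.001, 0.0]
wrist_force: [-1.8, 1.7, 7.7]
finger_gap: 0.0196
gripper_force: 45.0
```

>>> {"name": "carry_out", "arguments": {"series": [[0, 0, 0, 0, 0, 0], [0, 0, 0, 0, 0, 0], [0, 0, 0, 0, 0, 0], [0, 0, 0, 0, 0, 0], [0, 0, 0, 0, 0, 0], [0, 0, 0, 0, 0, 0]], "fingers": 0}}

```text
t: 13.65
tool_pos: [0.4838, -0.1938, 0.1526]
eef_rot: [0.999, -0.037, -0.0, 0.0]
wrist_force: [-1.1, -0.7, 0.3]
finger_gap: 0.0764
gripper_force: 0.0
```

>>> {"name": "carry_out", "arguments": {"series": [[0, 0, 0.2, 0, 0, 0], [0, 0, 0.4, 0, 0, 0], [0, 0, 0.7, 0, 0, 0], [0, 0, 0.95, 0, 0, 0], [0, 0, 0.95, 0, 0, 0]]}}

```text
t: 14.28
tool_pos: [0.4851, -0.1945, 0.2689]
eef_rot: [0.999, -0.037, 0.002, 0.001]
wrist_force: [0.9, -0.5, 0.0]
finger_gap: 0.0942
gripper_force: 0.0
```

Run:
```python
from plant import arm, imaging
import cv2,numpy as np
sd=imaging.capture("side");print(arm.state()["tool_pos"])
cv2.imwrite("pics/m6.png",sd["image"][:,:,::-1])
```

```text
[ 0.484075   -0.19395818  0.26709669]
```

View pics/m6.png

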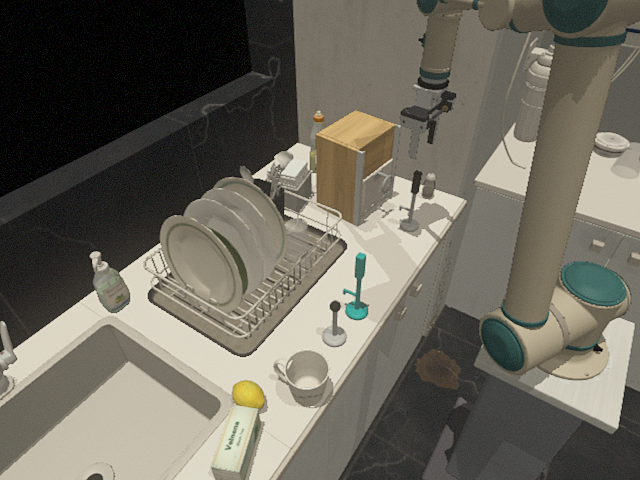

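The hook stands upright at side (410,225), clear of the cupboard. The shutter is down, and the napkin-ring post (335,335) and mug (306,375) have not moved.

```bash
python3 -c "
from plant import arm
print(arm.finish_job())"
```

```text
the job is handed in; nothing more can be done
None
```

I handed the job in at about 14 s with no result reported back: the hook pulled the shutter down to its stop, then was unhooked and stood upright on the worktop clear of the cupboard, and the napkin-ring post and mug look unmoved in the last side picture.

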